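# Close the sample reading cell and hold it shut

## Robot

A 7-joint arm with a two-finger parallel gripper is mounted at the origin on the work surface. World frame = base frame: x ahead of the robot, y to its left, z up, the work surface at z = 0. Lengths are in mm, angles in rad, forces in N, time in s.
With the tool pointing down it reaches from about 425 to 1025 mm from the base axis. Payload 3.6 kg.
Tool frame: the origin (TCP) lies midway between the tips of the shut fingers; the grasp point (between the pads) lies 19 mm behind it; z points along the fingers, y is the line along which they close (so a half turn about z gives the same grasp; the last joint's range is limited). The gripper opens to 85 mm and grips with 20 to 120 N. Pads are 22 mm wide; open, the fingers measure 114 mm over their backs; the gripper's body (76 mm by 85 mm) begins 54 mm behind the grasp point. The pads swing forward as they close: fully open they stand 13 mm farther back than shut.
Start: joints at [1.194, 0.591, 0.048, 1.609, -0.033, 0.943, -0.034], TCP at [203.006, -696.002, 231.302] pointing down, gripper open.
Joint ranges: [-2.69, 2.69], [-0.47, 2.24], [-1.27, 1.36], [0.19, 2.51], [-1.53, 4.68], [0.08, 2.07], [-3.09, 3.09]. Speed limits (rad/s): [2.57, 2.57, 3.14, 3.14, 3.14, 3.14, 3.14].

## Interface

Orientations are given as a 3x3 rotation matrix whose columns are the frame's x, y, z axes.
In Python, from workcell import readout, capture, ctrl gives the robot as it stands.
- The arm moves only by the shell command python3 -m creep 'ROWS'. ROWS is JSON, a list that holds one entry, the list of rows, each a list of 5 numbers: the opening, from -1 (shut) to 1 (fully open), so that 0 is half open, then the shift along the world's x, y, z in units of 0.08 m (1.0 is 0.08 m), then the turn about the world's z in units of 90 degrees (1.0 is 90 degrees). In form: [[[gripper, dx, dy, dz, spin], ...]]. A call has 1 to 10 rows; each row shifts and turns the commanded pose from where the row before left it; what a row does not reach is not made up. A row lasts 1/8 s, in which the tool goes at most 62.5 mm and 10.7 degrees, less where a joint would pass 70% of its speed; a pose out of reach is approached as far as the arm can. A call with a number of a shift or a turn outside -1 to 1 is refused whole. A call with a gripper value outside its range is refused whole. The fingers move at their own pace and stop on an object; the grip force is fixed at half the most. Time passes only in rows, so rows that do not move let the fingers close. It gives the time, the measured TCP pose, the force, the opening and the grip force at its end, in the units of the state.
- readout.read_state(): the state, without advancing time (a new reading comes with each control period).
- capture(name): name is "scene" or "top" or "wrist"; returns a dict with "image" (420x560x3 uint8, blue, green, red), "fx", "fy", "cx", "cy" (pixels), "distortion" ([k1, k2, p1, p2, k3] as OpenCV has them; the pictures are not rectified), "R" (3x3) and "t" (3): a world point X has camera coordinates R X + t. Camera axes: x right, y down, z forward; pixel columns grow to the right and rows downward; lengths in mm; the calibration is good to about 2 mm. A picture is of the moment at which its call begins. There is no depth.
- ctrl.job_done(): hands the job in; it is judged then, once.
The state is a dict: "clock": time; "joint_positions": joint angles; "qd": joint speeds; "effort": joint torques, N m; "tool_pos": TCP position; "orientation": TCP orientation; "force": force on the tool from outside, world axes, zero at the start; "wrist_torque": the same for the moment, N m; "gripper_width": finger opening in mm; "gripper_force": force on a finger pad.
Only numpy, scipy, OpenCV 4.12 (cv2) and the standard library are available. Lean on these libraries where they do the work, as an engineer would, in place of code of your own. Each camera call takes 0.05 s, during which the arm holds its last target. There are 200 camera calls.

## Task

Turn the sample jar in its seat so that its red mark faces the red window of the scanner block. Then fit the upper half of the cell over the jar onto the two dowels of the lower half, and press it down against its springy pads until the two halves meet flush. Finish while still holding the pair pressed shut, with the jar's mark still facing the scanner, and leave the bottle, flask and dish where they stand.

Things in the scene. Friction and masses are not known exactly. Their poses are not given: they have to be found in the camera images.
- lower: Lower half of the cell, fixed: aluminium block 160 (x) x 80 (y) x 30 mm high, origin at the centre of its underside on the bench. Round seat for the jar in its centre, 38 mm wide, 10 mm deep. Two steel dowels, 10 mm diameter, tapered tips, at x = -60 and +60 mm, stand 25 mm above its top. x runs through both dowels, y points to the scanner block fixed on its +y side, z up.
- lower_seat (a point): Centre of the lower half's top face, 30 mm above the bench, where the centre of the upper half's underside must come.
- dowel_near (a point): Tip centre of the dowel at x = -60 mm of the lower half, 55 mm above the bench.
- dowel_far (a point): Tip centre of the dowel at x = +60 mm of the lower half, 55 mm above the bench.
- scan_window (a point): Centre of the red window on the face of the black scanner block that looks to the jar, 58 mm above the bench. The block is 56 (x) x 45 (y) x 75 mm, spans y = 90 to 135 mm of the lower half, top 85 mm above the bench; a red line on its top points at the jar.
- seal (a joint): Travel (m) of four black rubber pads, 26 x 16 mm, on springs beside the dowels: 0 = 6 mm proud of the lower half's top, 0.006 = level with it. They move together, yield from 6.5 N and are fully down at 14 N. The upper half's weight alone (3.5 to 5.5 N) does not press them down; a push of 8 to 11 N more does, and they spring back when let go.
- upper: Upper half, loose, on the bench at the start: grey plastic bridge 150 (x) x 70 (y) mm, 86 mm high to its roof, about 0.45 kg. Two end blocks 30 mm thick and a 12 mm roof leave a tunnel 90 mm wide (x), 74 mm high, open to +y and -y, that goes over the jar. Origin at the centre of its underside, x through both dowel holes, z up. Fits either way round (half turn).
- upper_grip (a point): Point on the axis of the blue grip bar, 112 mm above the upper half's underside. The bar is 64 mm long (along the upper half's x), 22 mm wide (y), 42 mm high, standing on the roof from 86 to 128 mm above the underside.
- upper_hole_a (a point): Mouth centre, on the upper half's underside, of the dowel hole at x = -60 mm: 12 mm diameter, 40 mm deep, bevelled mouth.
- upper_hole_b (a point): Mouth centre, on the upper half's underside, of the same kind of dowel hole at x = +60 mm.
- jar: Sample jar, loose, upright in the seat of the lower half: 36 mm diameter, 75 mm high, amber glass with a white cap, about 0.09 kg, so it stands from 20 to 95 mm above the bench. Origin at the centre of its underside, z up, x towards its red mark. It turns in its seat with about 1 mm of play all round.
- jar_mark (a point): Middle of the red stripe on the jar's side, 18 mm from its axis and 50 mm above its underside. A red dash on the cap runs from the centre to the same side.
- jar_top (a point): Centre of the top of the jar's cap.
- reagent: Bystander: amber reagent bottle, 60 mm diameter, 130 mm high, origin at the centre of its underside.
- flask: Bystander: conical glass flask, 76 mm diameter at the base, 114 mm high, origin at the centre of its underside.
- dish: Bystander: steel dish, 90 mm diameter, 30 mm high, origin at the centre of its underside.
There are look-alikes about, which are no part of the job. Leave any green look-alike of the jar alone.

How it is judged:
By the outcome, as a careful person would: the job done as asked, in the order asked, and still so for the second after the job is handed in, while the arm keeps its last pose, push and grip.
It also fails if it takes over 72 s, if anything falls off the work surface, if the arm or the gripper's body presses on something with over 40 N, if the wrist force passes 120 N, or if a joint passes its speed limit or range.

## Working session

There is one attempt and no reset: what is moved stays moved. The work goes in short steps, Python scripts to look and compute and a shell command to move; the robot and the scene stay as the last step left them, time stands still between calls to the robot, and variables do not carry over. Pictures are saved under pics/ and viewed, at most 10 in all, crops included, and the job is handed in when it is done.

```bash
ls; mkdir -p pics; cat > h.py <<'E'
import numpy as np, cv2
from workcell import readout, capture, ctrl
def K(c): return np.array([[c["fx"],0,c["cx"]],[0,c["fy"],c["cy"]],[0,0,1.]])
def ray(c,uv):
    p=cv2.undistortPoints(np.array(uv,float).reshape(-1,1,2),K(c),np.array(c["distortion"],float)).reshape(-1,2)
    R=np.array(c["R"]);t=np.array(c["t"]);d=np.c_[p,np.ones(len(p))]@R
    return -R.T@t,d
def onz(c,uv,z):
    o,d=ray(c,uv); return o+d*((z-o[2])/d[:,2])[:,None]
def proj(c,X):
    R=np.array(c["R"]); 
    return cv2.projectPoints(np.array(X,float).reshape(-1,1,3),cv2.Rodrigues(R)[0],np.array(c["t"],float),K(c),np.array(c["distortion"],float))[0].reshape(-1,2)
def tri(c1,u1,c2,u2):
    o1,d1=ray(c1,u1);o2,d2=ray(c2,u2);d1=d1[0];d2=d2[0]
    s=np.linalg.lstsq(np.c_[d1,-d2],o2-o1,rcond=None)[0]
    a=o1+s[0]*d1;b=o2+s[1]*d2
    return (a+b)/2,np.linalg.norm(a-b)
E
python3 - <<'E'
from h import *
for n in("scene","top"):
    c=capture(n);cv2.imwrite(f"pics/{n}0.png",c["image"]);print(n,-np.array(c["R"]).T@c["t"],c["R"])
print(readout.read_state())
E
```

```text
pics
scene [1210.38417366  797.090218   1059.65231879] [[-0.80620818  0.5914653   0.0140416 ]
 [ 0.39311087  0.55327243 -0.73440687]
 [-0.44214501 -0.58656493 -0.6785642 ]]
top [ 339.52505667  -31.21055155 1142.69969492] [[ 0.13231721 -0.99118095  0.00724359]
 [-0.96779413 -0.13076727 -0.21511496]
 [ 0.21416508  0.02145311 -0.97656187]]
{'clock': 0.1, 'joint_positions': array([ 1.1935092 ,  0.59201747,  0.04828039,  1.60971493, -0.03330062,
        0.94266353, -0.0337239 ]), 'qd': array([ 0.00025354, -0.00154899,  0.00212738, -0.00362212,  0.00076585,
       -0.00063206, -0.00024057]), 'effort': array([ 4.76870700e-03, -5.49997294e+01,  1.55306574e+00, -1.98825359e+01,
        9.67334578e-03,  3.85425752e-03, -2.27397408e-06]), 'tool_pos': array([ 202.81025647, -695.27862933,  230.25391521]), 'orientation': array([[ 9.59980826e-01,  2.80064967e-01, -6.54102061e-04],
       [ 2.80065713e-01, -9.59978973e-01,  1.88902310e-03],
       [-9.88750331e-05, -1.99661751e-03, -9.99998002e-01]]), 'force': array([-0.35554741,  0.82399821, -0.19673781]), 'wrist_torque': array([ 0.03866635, -0.00586069,  0.01235145]), 'gripper_force': 0.0, 'gripper_width': 85.34863096912306}
```

View pics/scene0.png

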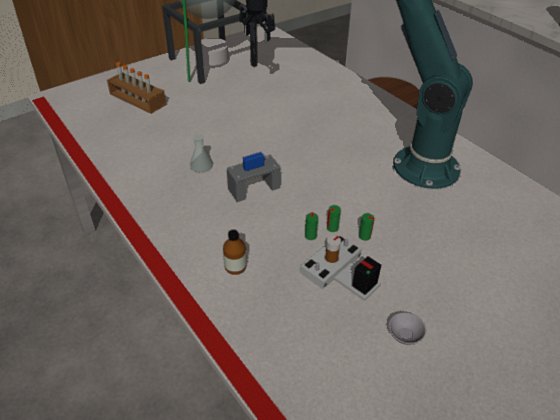

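View pics/top0.png

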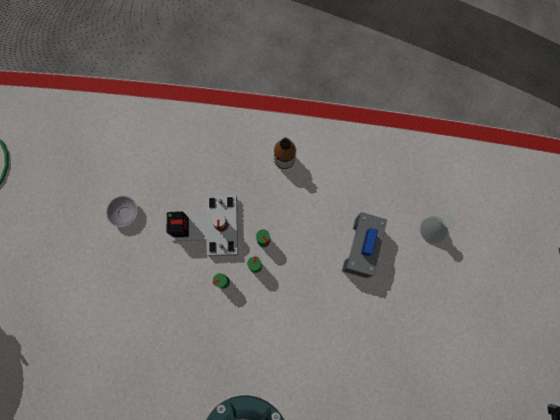

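Scene and top views agree on what is where.
- **Target:** the amber jar with the white cap is at top (221,224), in the lower block. The scanner is at (177,223).
- **Look-alikes:** the green jars at top (263,238), (255,264) and (221,281), and the amber reagent bottle at (285,152).
- **Upper half:** grey with a blue bar at top (370,241).
- **Other bystanders:** flask at (433,230), dish at (122,212).

I choose the amber jar in the seat, and will check it in a close crop.

```bash
python3 - <<'E'
from h import *
c=capture("top");im=c["image"];s=capture("scene")
a=cv2.resize(im[185:270,150:250],None,fx=6,fy=6,interpolation=cv2.INTER_CUBIC)
cv2.imwrite("pics/crop1.png",a)
hsv=cv2.cvtColor(im,cv2.COLOR_BGR2HSV);H,S,V=cv2.split(hsv)
def comps(m,box,z,name,mn=4):
    x0,y0,x1,y1=box;mm=np.zeros_like(m,np.uint8);mm[y0:y1,x0:x1]=m[y0:y1,x0:x1]
    n,l,st,ce=cv2.connectedComponentsWithStats(mm)
    for i in range(1,n):
        if st[i,4]>=mn: print(name,st[i],ce[i].round(1),onz(c,[ce[i]],z)[0].round(1))
    return mm
comps(((V<55)).astype(np.uint8),(200,190,245,260),36,"pad")
comps((((H<8)|(H>172))&(S>130)&(V>90)).astype(np.uint8),(155,200,245,250),90,"red")
m=comps(((H>105)&(H<130)&(S>120)).astype(np.uint8),(330,200,400,290),128,"blue",20)
print(cv2.minAreaRect(cv2.findNonZero(m)))
m=comps(((V>60)&(V<150)&(S<70)).astype(np.uint8),(335,205,395,285),86,"grey",50)
E
```

```text
pad [227 197   6  10  54] [229.6 201.9] [599.1 124.   36. ]
pad [209 198   6  10  53] [211.7 202.5] [591.1 171.2  36. ]
pad [216 222  13  10  50] [222.6 227.4] [528.2 131.6  36. ]
pad [228 241   6  10  60] [230.5 245.5] [483.4 103.3  36. ]
pad [210 242   6  10  56] [212.5 246.8] [473.5 149.5  36. ]
red [171 220  11   4  44] [176.  221.5] [517.9 243.4  90. ]
red [217 220   3   7  15] [217.6 223.2] [527.9 137.7  90. ]
blue [362 228  16  28 294] [369.3 241.4] [ 525.6 -238.6  128. ]
((369.2352600097656, 241.558837890625), (10.914102554321289, 27.649059295654297), 14.03624439239502)
grey [ 335  205   60   80 4104] [364.1 243.6] [ 526.  -234.4   86. ]
```

View pics/crop1.png

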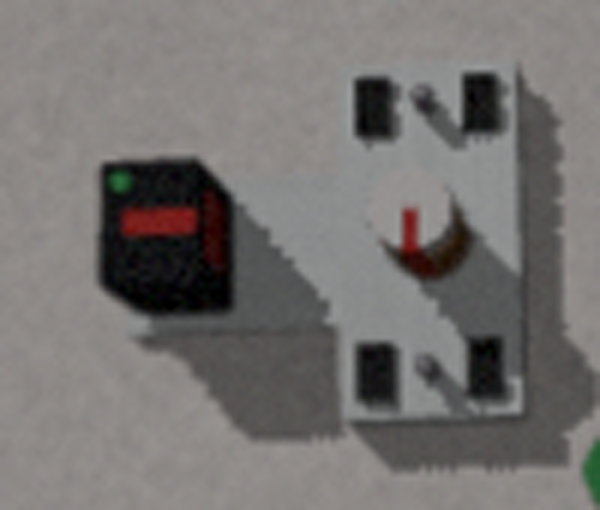

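Crop: the seated jar's cap is at crop (410,210), with its dash pointing down to (410,255). The scanner and its red line are to the left at (160,222), with the white cap and amber glass visible, so the choice is confirmed. The jar needs about -90° in world yaw. I move over the upper half first, turning the tool on the way.

```bash
python3 -m creep '[[[1,0.4,0.57,0,0.11],[1,0.4,0.57,0,0.11],[1,0.4,0.57,0,0.11],[1,0.4,0.57,0,0.11],[1,0.4,0.57,0,0.11],[1,0.4,0.57,0,0.11],[1,0.4,0.57,0,0.11],[1,0.4,0.57,0,0.11],[1,0.4,0.57,0,0.11],[1,0.4,0.57,0,0]]]'
python3 - <<'E'
from h import *
c=capture("wrist");cv2.imwrite("pics/w1.png",c["image"]);print(-np.array(c["R"]).T@c["t"],c["R"])
s=readout.read_state();print(s["joint_positions"].round(2),s["tool_pos"],s["orientation"].round(3))
E
```

```text
clock: 1.45
tool_pos: [523.7, -238.8, 231.3]
orientation: [[-0.265, 0.964, 0.0], [0.964, 0.265, -0.0], [-0.0, 0.0, -1.0]]
force: [0.3, -0.4, 0.2]
gripper_width: 85.2
gripper_force: 0.0
[ 501.50098158 -156.59404332  372.59779065] [[ 0.96423924  0.26503038 -0.0012605 ]
 [ 0.2508932  -0.91125166  0.32660837]
 [ 0.08541251 -0.31524485 -0.94515892]]
[ 0.66  0.43 -0.43  1.94  0.23  0.82  0.38] [ 529.75798315 -229.13902657  232.21281927] [[-0.276  0.961  0.007]
 [ 0.961  0.276  0.006]
 [ 0.004  0.008 -1.   ]]
```

View pics/w1.png

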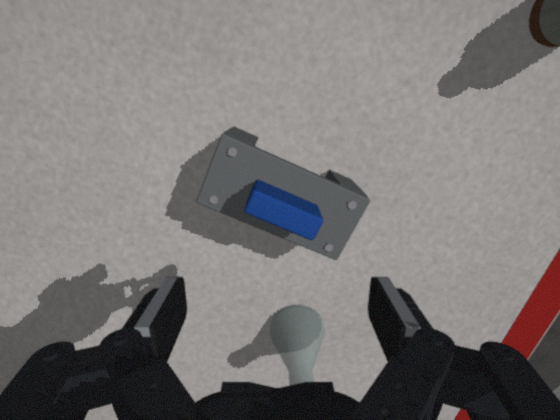

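Wrist view: the upper half's roof is centred near (283,195), with four roof screws at (232,152), (213,200), (352,205), (328,247). The blue bar is at (285,210) and the flask at (297,330). Now measuring the upper half here, and the lower half and jar from the top view.

```bash
python3 - <<'E'
from h import *
c=capture("wrist");im=c["image"]
H,S,V=cv2.split(cv2.cvtColor(im,cv2.COLOR_BGR2HSV))
b=((H>105)&(H<130)&(S>120)).astype(np.uint8)
n,l,st,ce=cv2.connectedComponentsWithStats(b);i=1+np.argmax(st[1:,4]);print("blue",ce[i],onz(c,[ce[i]],115))
print("Vhist",np.percentile(V[l==i],[5,25,50,75,95]))
# roof: near-neutral darker region around
roi=np.zeros_like(V);cv2.circle(roi,tuple(int(v) for v in ce[i]),110,1,-1)
for sp in [((V>105)&(S<60)&(roi>0))]:
    pass
g=cv2.GaussianBlur(im,(3,3),0)
x,y=[int(v) for v in ce[i]]
print("roof col",im[y-25,x-5],im[y-20,x-30])
r=im[y-25,x-5].astype(int);m=(np.abs(im.astype(int)-r).max(2)<14).astype(np.uint8)*roi
m=cv2.morphologyEx(m,cv2.MORPH_OPEN,np.ones((3,3),np.uint8))|(b*roi)
m=cv2.morphologyEx(m,cv2.MORPH_CLOSE,np.ones((9,9),np.uint8))
cs=max(cv2.findContours(m,0,2)[0],key=cv2.contourArea)
q=cv2.boxPoints(cv2.minAreaRect(cs));print(q.round(1).tolist(),cv2.contourArea(cs))
P=onz(c,q,86);print(P.round(1),P.mean(0),np.linalg.norm(P-np.roll(P,1,0),axis=1))
# screws
lab=cv2.connectedComponentsWithStats(((V.astype(int)-cv2.medianBlur(V,21))>18).astype(np.uint8)*cv2.dilate(m,np.ones((3,3))))
for k in range(1,lab[0]):
    if lab[2][k,4]>15: print("screw",lab[2][k],lab[3][k].round(1),onz(c,[lab[3][k]],88)[0].round(1))
s=readout.read_state();print(s["tool_pos"],s["clock"])
c=capture("top");im=c["image"];H,S,V=cv2.split(cv2.cvtColor(im,cv2.COLOR_BGR2HSV))
w=((im[:,:,2]>150)&(S<60)).astype(np.uint8);w[:, :205]=0;w[:,240:]=0;w[:205]=0;w[240:]=0
n,l,st,ce=cv2.connectedComponentsWithStats(w)
for k in range(1,n):
    if st[k,4]>30: print("white",st[k],ce[k],onz(c,[ce[k]],95)[0])
E
```

```text
blue [272.64253222 218.31046247] [[ 529.50842812 -238.13901586  115.        ]]
Vhist [ 94.  99. 127. 131. 135.]
roof col [91 90 89] [63 33 15]
[[152.60000610351562, 225.8000030517578], [189.6999969482422, 132.5], [360.6000061035156, 200.5], [323.5, 293.70001220703125]] 14857.0
[[ 423.8 -286.9   86. ]
 [ 441.3 -191.6   86. ]
 [ 606.5 -208.8   86. ]
 [ 605.4 -313.8   86. ]] [ 519.23916054 -250.2562542    86.        ] [183.50104815  96.81916293 166.12076114 105.03435934]
screw [219 157   8   8  53] [222.4 160.3] [ 474.2 -207.    88. ]
screw [242 200   8   7  33] [245.2 202.5] [ 503.2 -239.5   88. ]
screw [200 204   8   7  47] [203.7 207.1] [ 467.2 -254.4   88. ]
screw [337 210   8   7  44] [340.8 213.2] [ 592.3 -225.1   88. ]
screw [234 214   9   9  50] [237.3 218.7] [ 500. -257.   88.]
screw [303 225   9  10  39] [307.3 228.8] [ 566.8 -248.8   88. ]
screw [298 241   7   7  24] [300.9 244.2] [ 565.7 -265.8   88. ]
screw [283 252   8   4  18] [286.5 253.4] [ 555.  -279.1   88. ]
screw [315 252   7   7  38] [317.9 255.1] [ 585.3 -272.4   88. ]
[ 527.81477906 -232.01874639  232.10442623] 1.55
white [205 205  31  35 614] [217.5732899  219.25895765] [536.92777523 138.63677237  95.        ]
```

Upper half from its four screws: centre (529.8,-239.7), yaw -8.6°, span 119 x 48 mm. The blue bar agrees. Now to the jar.

```bash
python3 -m creep '[[[1,0,0.58,0,0],[1,0,0.58,0,0],[1,0,0.58,0,0],[1,0,0.58,0,0],[1,0,0.58,0,0],[1,0,0.58,0,0],[1,0,0.58,0,0],[1,0,0.58,0,0],[1,0,0,0,0],[1,0,0,0,0]]]'
python3 - <<'E'
from h import *
c=capture("wrist");cv2.imwrite("pics/w2.png",c["image"])
s=readout.read_state();print(s["joint_positions"].round(2),s["tool_pos"],s["clock"])
print("pred seat,dowels,window", proj(c,[[536.8,137,30],[478,126,55],[596,148,55],[521,226,58],[533,137,95]]).round(0).tolist())
E
```

```text
clock: 2.85
tool_pos: [523.0, 129.3, 231.0]
orientation: [[-0.263, 0.965, -0.001], [0.965, 0.263, -0.002], [-0.001, -0.001, -1.0]]
force: [-0.0, -0.7, 0.0]
gripper_width: 85.1
gripper_force: 0.0
[ 0.05  0.4  -0.49  2.01  0.26  0.79 -0.33] [523.05774511 128.72777669 230.96971349] 2.9
pred seat,dowels,window [[291.0, 181.0], [233.0, 182.0], [351.0, 191.0], [303.0, 91.0], [290.0, 196.0]]
```

View pics/w2.png

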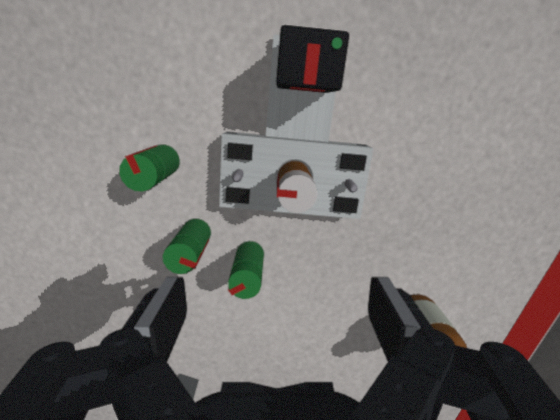

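Wrist view: the jar cap top is near (296,190), with its dash pointing left to (278,193). Pads are at (239,151), (352,162), (237,195), (345,204), dowels at (237,175) and (351,185), and the scanner line at (312,63). The predictions match within a few pixels.

```bash
cat > low.py <<'E'
from h import *
def comp(m,box):
    x0,y0,x1,y1=box;mm=np.zeros(m.shape,np.uint8);mm[y0:y1,x0:x1]=m[y0:y1,x0:x1]
    return mm,cv2.connectedComponentsWithStats(mm)
c=capture("wrist");im=c["image"]
H,S,V=cv2.split(cv2.cvtColor(im,cv2.COLOR_BGR2HSV))
ctr=proj(c,[[536.8,137,30]])[0]
x,y=ctr.astype(int)
mm,(n,l,st,ce)=comp(V<60,(x-80,y-50,x+80,y+50))
P=[]
for k in range(1,n):
    if st[k,4]>150:
        p=onz(c,[ce[k]],36)[0];P.append(p);print("pad",st[k],ce[k].round(1),p.round(1))
P=np.array(P);print("mean",P.mean(0))
red=((H<8)|(H>172))&(S>130)&(V>100)
mm,(n,l,st,ce)=comp(red,(x-100,y-170,x+100,y+60))
for k in range(1,n):
    if st[k,4]>25:
        z=95 if ce[k][1]>y-50 else 85
        pts=cv2.findNonZero((l==k).astype(np.uint8)).reshape(-1,2).astype(float)
        W=onz(c,pts,z);w,v=np.linalg.eigh(np.cov((W-W.mean(0))[:,:2].T));t=(W-W.mean(0))[:,:2]@v[:,1]
        print("red",st[k],ce[k].round(1),W.mean(0).round(1),"dir",np.degrees(np.arctan2(v[1,1],v[0,1])).round(1),"len",np.ptp(t).round(1))
w=((V>150)&(S<45))
print("V at cap",V[y+8:y+12,x+5:x+15].mean(), "block",V[y-45,x+20:x+30].mean())
mm,(n,l,st,ce)=comp(((V>np.mean(V[y+8:y+12,x+5:x+15])-14)&(S<45))|red,(x-30,y-20,x+35,y+45))
k=1+np.argmax(st[1:,4]);cs=max(cv2.findContours((l==k).astype(np.uint8),0,1)[0],key=cv2.contourArea)
W=onz(c,cs.reshape(-1,2),95)[:,:2].astype(np.float32);print("cap",st[k],ce[k],cv2.minEnclosingCircle(W),cv2.fitEllipse(W))
E
python3 low.py
```

```text
pad [227 143  25  17 361] [239.3 150.8] [475.4 153.9  36. ]
pad [340 153  26  17 361] [352.3 161. ] [592.1 174.6  36. ]
pad [226 187  24  16 340] [237.3 194.6] [483.9 107.3  36. ]
pad [333 196  25  16 330] [345. 204.] [600.2 127.9  36. ]
mean [537.91523926 140.93487589  36.        ]
red [304  43  16  41 496] [311.4  62.4] [519.8 247.   85. ] dir 99.8 len 29.7
red [277 187  20  10 133] [286.  192.5] [528.5 138.9  95. ] dir -172.2 len 17.7
V at cap 165.9 block 161.2
cap [ 276  160   50   55 1871] [305.08711919 190.96312133] ((542.3554077148438, 146.20993041992188), 31.380130767822266) ((544.7324829101562, 143.81094360351562), (42.516029357910156, 54.21975326538086), 169.51303100585938)
```

```bash
python3 -m creep '[[[1,0.09,0.07,-0.2,0],[1,0.09,0.07,-0.4,0],[1,0,0,-0.4,0],[1,0,0,0,0],[1,0,0,0,0]]]'; python3 low.py | grep -v cap; python3 -c "
from h import *
print(readout.read_state()['tool_pos'])"
```

```text
clock: 3.58
tool_pos: [537.9, 142.3, 151.5]
orientation: [[-0.264, 0.964, 0.0], [0.964, 0.264, 0.0], [0.0, 0.0, -1.0]]
force: [-0.2, 0.1, -0.7]
gripper_width: 85.5
gripper_force: 0.0
pad [193 166  31  21 588] [207.6 176.1] [476.2 154.6  36. ]
pad [335 179  18  20 327] [343.9 188.7] [586.6 173.8  36. ]
pad [193 220  29  21 534] [206.9 229.8] [484.9 108.1  36. ]
pad [327 231  26  20 452] [339.8 241.1] [598.6 128.3  36. ]
mean [536.57379139 141.17967453  36.        ]
red [284  42  22  52 873] [294.   66.7] [520.1 245.9  85. ] dir 99.6 len 27.9
red [250 230  27  14 227] [262.6 237.7] [529.  139.1  95. ] dir -171.0 len 17.2
[538.24628304 142.55504852 152.08636318]
```

```bash
python3 -m creep '[[[1,0,-0.02,-0.4,0],[1,0,0,-0.4,0],[1,0,0,-0.37,0],[1,0,0,0,0],[-1,0,0,0,0],[-1,0,0,0,0],[-1,0,0,0,0],[-1,0,0,0,0],[-1,0,0,0,0],[-1,0,0,0,0]]]'
```

```text
clock: 4.88
tool_pos: [538.4, 141.0, 59.1]
orientation: [[-0.265, 0.964, 0.002], [0.964, 0.265, 0.0], [-0.0, 0.002, -1.0]]
force: [-1.3, -0.9, 4.9]
gripper_width: 34.7
gripper_force: 59.3
```

```bash
python3 -m creep '[[[-1,0,0,0,-0.109],[-1,0,0,0,-0.109],[-1,0,0,0,-0.109],[-1,0,0,0,-0.109],[-1,0,0,0,-0.109],[-1,0,0,0,-0.109],[-1,0,0,0,-0.109],[-1,0,0,0,-0.109],[-1,0,0,0,-0.109],[-1,0,0,0,0]]]'
```

```text
clock: 6.12
tool_pos: [539.4, 140.5, 59.1]
orientation: [[0.956, 0.294, 0.004], [0.294, -0.956, 0.0], [0.004, 0.001, -1.0]]
force: [1.5, -1.9, 6.0]
gripper_width: 35.0
gripper_force: 59.6
```

```bash
python3 -m creep '[[[1,0,0,0,0],[1,0,0,0,0],[1,0,0,0,0],[1,0,0,0,0],[1,0,0,0.3,0],[1,0,0,0.6,0],[1,0,0,0.6,0],[1,0,0,0.6,0],[1,0,0,0,0],[1,0,0,0,0]]]'
python3 low.py | grep -v cap; python3 - <<'E'
from h import *
c=capture("wrist");cv2.imwrite("pics/w3.png",c["image"])
c=capture("top");im=c["image"];H,S,V=cv2.split(cv2.cvtColor(im,cv2.COLOR_BGR2HSV))
print(readout.read_state()['tool_pos'])
E
```

```text
clock: 7.38
tool_pos: [536.7, 140.7, 225.3]
orientation: [[0.956, 0.294, -0.001], [0.294, -0.956, -0.0], [-0.001, -0.0, -1.0]]
force: [-0.6, -0.2, -0.2]
gripper_width: 85.6
gripper_force: 0.0
pad [245 221  14  14 173] [251.4 227.9] [482.3 154.6  36. ]
mean [482.30731513 154.59754147  36.        ]
red [258 196  20   9 125] [267.5 200.1] [536.1 150.2  95. ] dir 101.3 len 16.9
[536.21468894 140.46957698 224.0649013 ]
```

View pics/w3.png

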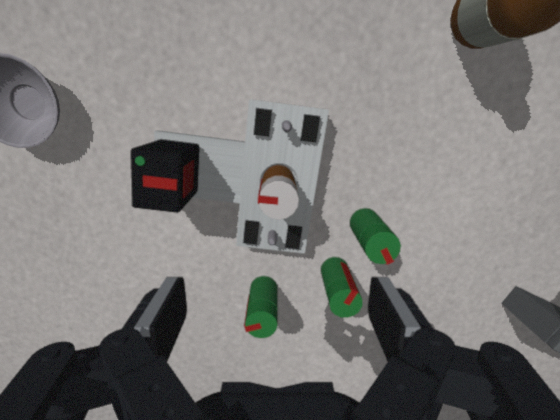

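Wrist view: the cap dash runs from (278,200) to (258,200), toward the scanner line at (160,183). Pads are at (263,122), (311,128), (251,232), (293,237). The mark faces the scanner and the green jars are untouched. I re-measure the lower half in this tool orientation, then fetch the upper half.

```bash
cat > m.py <<'E'
from h import *
import sys
c=capture("wrist");im=c["image"];H,S,V=cv2.split(cv2.cvtColor(im,cv2.COLOR_BGR2HSV))
def lower():
    n,l,st,ce=cv2.connectedComponentsWithStats((V<60).astype(np.uint8));P=[]
    for k in range(1,n):
        p=onz(c,[ce[k]],36)[0]
        if 80<st[k,4]<900 and np.linalg.norm(p[:2]-[538,141])<80: P.append(p);print("pad",st[k,4],p.round(1))
    fit(np.array(P)[:,:2],118.4,47.6)
def fit(P,a,b):
    print("center",P.mean(0).round(1)); 
    s=P[np.argsort(P[:,0])];d=s[2:].mean(0)-s[:2].mean(0);print("yaw",np.degrees(np.arctan2(d[1],d[0])).round(2),"len",np.linalg.norm(d).round(1))
def upper(c0,z=88):
    n,l,st,ce=cv2.connectedComponentsWithStats(((V.astype(int)-cv2.medianBlur(V,21))>18).astype(np.uint8));Q=[];
    for k in range(1,n):
        p=onz(c,[ce[k]],z)[0]
        r=np.linalg.norm(p[:2]-c0)
        if st[k,4]>15 and 58<r<70: Q.append(p[:2]);print("screw",st[k],ce[k].round(1),p.round(1))
    if len(Q)==4: fit(np.array(Q),0,0)
if sys.argv[1]=="lower": lower()
else: upper(np.array([float(sys.argv[2]),float(sys.argv[3])]))
print(readout.read_state()["tool_pos"].round(1))
E
python3 m.py lower
python3 -m creep '[[[1,0,-0.6,0,-0.1],[1,0,-0.6,0,-0.1],[1,0,-0.6,0,-0.08],[1,0,-0.6,0,0],[1,0,-0.6,0,0],[1,0,-0.6,0,0],[1,-0.05,-0.6,0,0],[1,-0.05,-0.5,0,0],[1,0,0,0,0],[1,0,0,0,0]]]'
python3 m.py upper 529.8 -239.7
```

```text
pad 386 [593.7 174.1  36. ]
pad 393 [602.  127.3  36. ]
pad 292 [476.9 153.5  36. ]
pad 308 [485.6 106.8  36. ]
center [539.5 140.4]
yaw 10.01 len 118.4
[536.4 140.5 224.1]
clock: 8.82
tool_pos: [529.0, -234.3, 224.7]
orientation: [[0.99, -0.141, -0.002], [-0.141, -0.99, 0.001], [-0.002, -0.001, -1.0]]
force: [0.0, 0.4, -0.4]
gripper_width: 85.5
gripper_force: 0.0
screw [253 125   9   9  63] [256.9 129.2] [ 592.9 -225.4   88. ]
screw [310 126   9   9  63] [313.9 129.8] [ 585.7 -272.8   88. ]
screw [255 254   7   7  39] [258.1 257.3] [ 474.6 -207.2   88. ]
screw [305 255   7   7  41] [308.  257.8] [ 467.4 -254.7   88. ]
center [ 530.1 -240. ]
yaw -8.72 len 119.7
[ 529.4 -233.6  224.9]
```

```bash
python3 -m creep '[[[1,0.01,-0.08,-0.4,-0.007],[1,0,0,-0.5,0],[1,0,0,-0.5,0],[1,0,0,-0.22,0],[1,0,0,0,0],[-1,0,0,0,0],[-1,0,0,0,0],[-1,0,0,0,0],[-1,0,0,0,0],[-1,0,0,0,0]]]'
python3 -m creep '[[[-1,0,0,0,0],[-1,0,0,0,0],[-1,0,0,0,0]]]'
```

```text
clock: 10.12
tool_pos: [530.7, -241.6, 96.9]
orientation: [[0.988, -0.152, 0.001], [-0.152, -0.988, -0.0], [0.001, -0.0, -1.0]]
force: [-1.1, 1.6, 6.8]
gripper_width: 21.1
gripper_force: 59.4
clock: 10.5
tool_pos: [530.7, -241.6, 96.9]
orientation: [[0.988, -0.152, 0.001], [-0.152, -0.988, 0.0], [0.001, -0.0, -1.0]]
force: [-0.6, 1.3, 6.5]
gripper_width: 21.2
gripper_force: 59.4
```

```bash
python3 -m creep '[[[-1,0,0,0.1,0],[-1,0,0,0.25,0],[-1,0,0,0.4,0],[-1,0,0,0.5,0],[-1,0,0,0.4,0],[-1,0,0,0.1,0],[-1,0,0,0,0],[-1,0,0,0,0]]]'
python3 - <<'E'
from h import *
c=capture("wrist");cv2.imwrite("pics/w4.png",c["image"])
s=readout.read_state();print(s["tool_pos"],s["force"],s["wrist_torque"],s["gripper_width"])
E
```

```text
clock: 11.5
tool_pos: [528.9, -240.9, 234.2]
orientation: [[0.988, -0.152, -0.004], [-0.152, -0.988, 0.001], [-0.004, -0.001, -1.0]]
force: [0.6, -0.0, -4.9]
gripper_width: 21.6
gripper_force: 59.3
[ 528.97365166 -240.96131351  234.27934955] [-0.30210297  0.0236226  -5.08471418] [-0.01839216 -0.00847236  0.0111928 ] 20.767118530758783
```

View pics/w4.png

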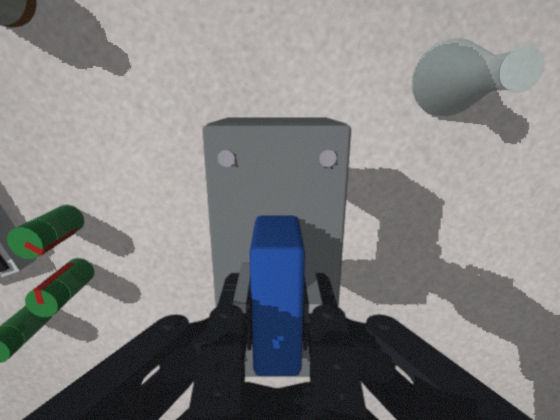

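Wrist view: the upper half is held level by the blue bar. Its two front screws are at (226,158) and (328,158), and the flask and green jars stand clear. Next I check the grasp offset and carry it over the lower half.

```bash
cat > held.py <<'E'
from h import *
c=capture("wrist");im=c["image"];s=readout.read_state()
V=cv2.cvtColor(im,cv2.COLOR_BGR2HSV)[:,:,2]
n,l,st,ce=cv2.connectedComponentsWithStats(((V.astype(int)-cv2.medianBlur(V,31))>18).astype(np.uint8)[140:180,205:350])
Q=[ce[k]+[205,140] for k in range(1,n) if st[k,4]>80]
T=s["tool_pos"];O=s["orientation"]
P=onz(c,Q,T[2]-96.9+88);L=(P-T)@O
print("screws",P.round(1).tolist(),"in tool",L.round(1).tolist())
m=L.mean(0);print("upper centre in tool x,y:",(m[:2]-[59.85,0]).round(2))
d=L[1]-L[0];print("yaw rel tool",np.degrees(np.arctan2(d[0],abs(d[1]))).round(2),d.round(2))
print(T.round(1),s["force"].round(1))
E
python3 held.py
python3 -m creep '[[[-1,0,0.3,0,0.03],[-1,0,0.5,0,0.03],[-1,0.03,0.5,0,0.03],[-1,0.03,0.55,0,0.03],[-1,0.03,0.55,0,0.03],[-1,0.03,0.55,0,0.03],[-1,0,0.55,0,0.03],[-1,0,0.5,0,0],[-1,0,0.5,0,0],[-1,0,0.25,0,0]]]'
python3 -m creep '[[[-1,0,0,0,0],[-1,0,0,0,0],[-1,0,0,0,0]]]'
python3 held.py
```

```text
screws [[591.4, -225.4, 225.6], [584.3, -272.3, 225.6]] in tool [[59.1, -25.0, 8.7], [59.3, 22.4, 8.7]]
upper centre in tool x,y: [-0.65 -1.28]
yaw rel tool 0.16 [ 1.300e-01  4.743e+01 -2.000e-02]
[ 529.2 -241.1  234.5] [-0.3 -0.8 -4.3]
clock: 12.85
tool_pos: [538.7, 142.4, 235.6]
orientation: [[0.983, 0.182, -0.001], [0.182, -0.983, 0.001], [-0.001, -0.001, -1.0]]
force: [1.0, -0.4, -3.9]
gripper_width: 21.1
gripper_force: 59.6
clock: 13.22
tool_pos: [539.8, 136.1, 236.0]
orientation: [[0.985, 0.173, -0.0], [0.173, -0.985, -0.001], [-0.0, 0.001, -1.0]]
force: [-0.4, 0.3, -3.9]
gripper_width: 21.4
gripper_force: 59.6
screws [[594.3, 171.0, 227.2], [602.6, 124.1, 227.2]] in tool [[59.6, -24.7, 8.9], [59.7, 23.0, 8.9]]
upper centre in tool x,y: [-0.24 -0.84]
yaw rel tool 0.11 [9.000e-02 4.764e+01 4.000e-02]
[539.9 136.4 236.1] [-0.1  0.4 -3.6]
```

```bash
python3 -m creep '[[[-1,0,-0.4,0,0],[-1,0,-0.6,0,0],[-1,0,-0.5,0,0],[-1,0,0,0,0],[-1,0,0,0,0],[-1,0,0,0,0]]]'
python3 m.py lower; python3 held.py
python3 - <<'E'
from h import *
c=capture("top");im=c["image"];H,S,V=cv2.split(cv2.cvtColor(im,cv2.COLOR_BGR2HSV))
n,l,st,ce=cv2.connectedComponentsWithStats((V<55).astype(np.uint8))
for k in range(1,n):
    p=onz(c,[ce[k]],36)[0]
    if 30<st[k,4]<120 and np.linalg.norm(p[:2]-[538,139])<75: print("top pad",st[k,4],p.round(1))
c=capture("wrist");im=c["image"];V=cv2.cvtColor(im,cv2.COLOR_BGR2HSV)[:,:,2]
cv2.imwrite("pics/w5.png",im)
E
```

```text
clock: 14.02
tool_pos: [539.9, 19.5, 236.1]
orientation: [[0.984, 0.178, 0.0], [0.178, -0.984, 0.001], [0.0, -0.001, -1.0]]
force: [0.2, 0.5, -4.5]
gripper_width: 21.4
gripper_force: 59.9
pad 422 [594.2 172.4  36. ]
pad 394 [602.1 125.7  36. ]
pad 246 [539.3 128.1  36. ]
pad 320 [477.2 151.7  36. ]
pad 303 [485.6 105.1  36. ]
center [539.7 136.6]
yaw 7.99 len 98.1
[539.9  19.7 236.1]
screws [[594.1, 54.9, 227.2], [602.7, 7.9, 227.2]] in tool [[59.6, -25.0, 8.9], [59.8, 22.7, 8.9]]
upper centre in tool x,y: [-0.14 -1.17]
yaw rel tool 0.17 [ 1.400e-01  4.772e+01 -2.000e-02]
[539.9  19.6 236.1] [-0.6  0.7 -4.4]
top pad 48 [591.2 170.7  36. ]
```

View pics/w5.png

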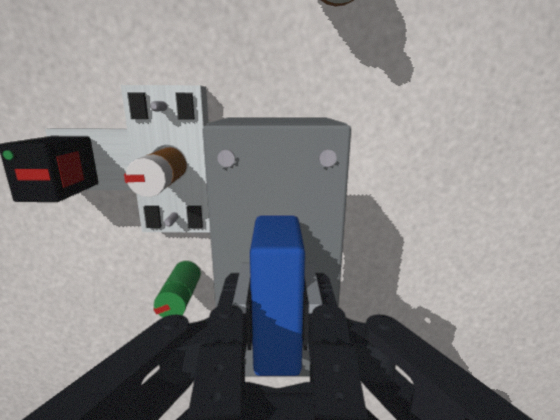

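Wrist view: all four pads are visible at (138,106), (186,106), (152,216), (195,216). The jar dash at (135,178) points at the scanner. Combining the wrist views, the camera bias seen on the gripped bar and the jar's own position gives a seat near (539.5,140.0), yaw 10.0°. Going back over it and down to just above the dowels.

```bash
python3 -m creep '[[[-1,0,0.4,0,0],[-1,0,0.6,0,0],[-1,0,0.505,0,0],[-1,0,0,0,0],[-1,0,0,0,0],[-1,0,0,-0.3,0],[-1,0,0,-0.4,0],[-1,0,0,-0.25,0],[-1,0,0,0,0],[-1,0,0,0,0]]]'
```

```text
clock: 15.48
tool_pos: [540.7, 138.0, 160.9]
orientation: [[0.985, 0.175, 0.002], [0.175, -0.985, 0.0], [0.002, 0.0, -1.0]]
force: [0.2, 0.7, -3.1]
gripper_width: 20.9
gripper_force: 60.1
```

```bash
python3 -m creep '[[[-1,-0.012,0.024,0,0],[-1,0,0,-0.06,0],[-1,0,0,-0.06,0],[-1,0,0,-0.03,0],[-1,0,0,0,0],[-1,0,0,0,0]]]'
```

```text
clock: 16.23
tool_pos: [539.0, 140.5, 148.1]
orientation: [[0.984, 0.176, -0.0], [0.176, -0.984, -0.0], [-0.0, 0.0, -1.0]]
force: [1.0, -1.3, -4.1]
gripper_width: 21.4
gripper_force: 60.4
```

```bash
python3 -m creep '[[[-1,0,0,-0.05,0],[-1,0,0,-0.05,0],[-1,0,0,-0.03,0],[-1,0,0,0,0],[-1,0,0,0,0]]]'; python3 - <<'E'
from h import *
c=capture("scene");a=c["image"][190:310,270:430];cv2.imwrite("pics/s6.png",cv2.resize(a,None,fx=4.5,fy=4.5,interpolation=cv2.INTER_CUBIC))
E
```

```text
clock: 16.85
tool_pos: [539.1, 140.4, 137.6]
orientation: [[0.984, 0.176, 0.0], [0.176, -0.984, -0.0], [0.0, 0.0, -1.0]]
force: [2.9, -1.3, -5.2]
gripper_width: 21.4
gripper_force: 60.1
```

View pics/s6.png

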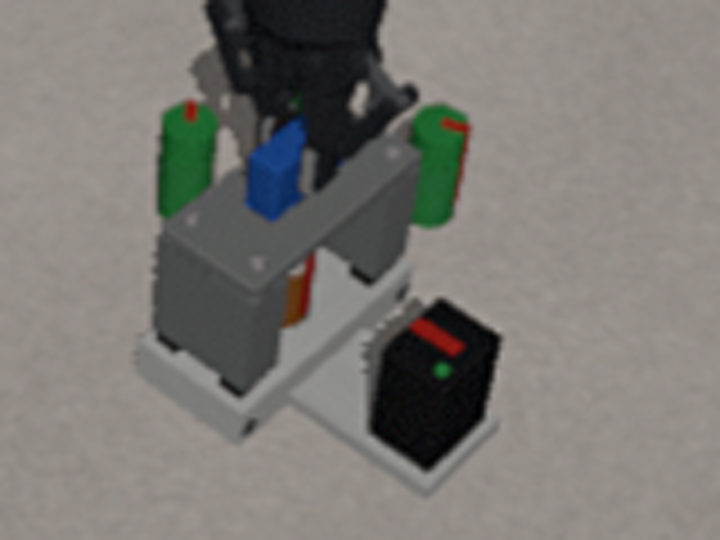

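Scene crop: the bridge sits on both dowels over the jar. The jar's red stripe at (307,285) faces the scanner, and the black pads still show below the end blocks at (170,342), (235,382), (360,272). Now pressing.

```bash
python3 -m creep '[[[-1,0.008,-0.005,-0.03,0],[-1,0,0,-0.03,0],[-1,0,0,-0.03,0],[-1,0,0,-0.02,0],[-1,0,0,0,0],[-1,0,0,0,0]]]'
```

```text
clock: 17.65
tool_pos: [539.4, 140.4, 129.6]
orientation: [[0.984, 0.176, -0.0], [0.176, -0.984, 0.0], [-0.0, -0.0, -1.0]]
force: [-0.6, -2.2, 5.7]
gripper_width: 21.1
gripper_force: 61.7
```

```bash
python3 -m creep '[[[-1,0,-0.01,-0.02,0],[-1,0,0,-0.02,0],[-1,0,0,-0.02,0],[-1,0,0,0,0],[-1,0,0,0,0]]]'
```

```text
clock: 18.27
tool_pos: [539.3, 140.4, 126.8]
orientation: [[0.984, 0.177, -0.0], [0.177, -0.984, 0.001], [0.0, -0.001, -1.0]]
force: [-6.4, -1.4, 21.5]
gripper_width: 21.0
gripper_force: 63.9
```

```bash
python3 -m creep '[[[-1,0,0,0,0],[-1,0,0,0,0],[-1,0,0,0,0],[-1,0,0,0,0]]]'; python3 - <<'E'
from h import *
c=capture("scene");a=c["image"][190:310,270:430];cv2.imwrite("pics/s7.png",cv2.resize(a,None,fx=4.5,fy=4.5,interpolation=cv2.INTER_CUBIC))
E
```

```text
clock: 18.77
tool_pos: [539.3, 140.4, 126.9]
orientation: [[0.984, 0.177, -0.0], [0.177, -0.984, 0.001], [0.0, -0.001, -1.0]]
force: [-6.6, -1.1, 20.8]
gripper_width: 21.2
gripper_force: 63.9
```

View pics/s7.png

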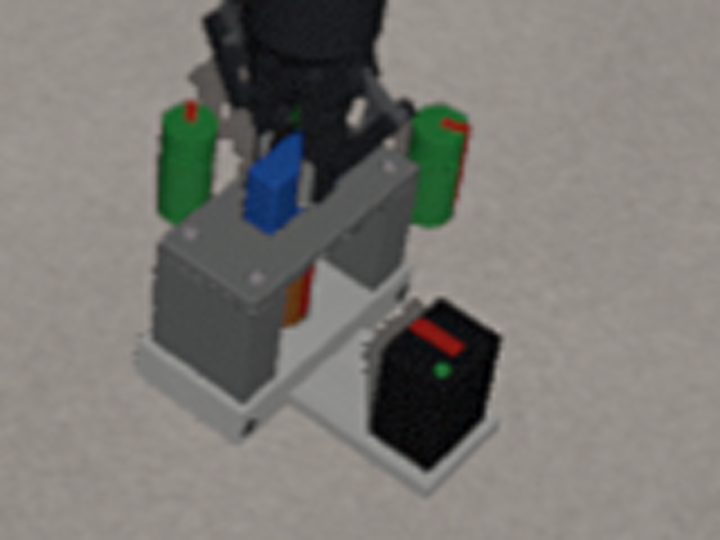

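The pads are no longer visible and the end blocks sit flush on the lower half, with steps gone at (170,345) and (240,400). The jar stripe at (306,290) still faces the scanner, and the push holds at 21 N. Handing in.

```bash
python3 -c "
from workcell import ctrl
print(ctrl.job_done())"
```

```text
the job is handed in; nothing more can be done
None
```

I handed the job in at about 19 s: the jar's mark faces the scanner to within about 1.5° as measured, the upper half is on both dowels and held pressed flush at about 21 N, and the bottle, flask and dish were not touched.

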